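Start the sample timers in order

TASK

Start the sample timers with a fingertip: press the orange key of the timer that carries the white-capped cup down until it stays well down, then the key of the red-capped cup's timer, then that of the blue-capped cup's timer, each lightly. Do not press the spare timer that carries no cup, and leave the cups and everything else standing where they are; nothing is to be picked up.

Things in the scene. Friction and masses are not known exactly. Their poses are not given: they have to be found in the camera images.
- timer_white: timer stand that carries the white-capped cup: a white slab 160 x 76 x 16 mm, fixed to the worktop; origin under its centre, its -x end towards the robot, turned up to 0.25 rad. In front a grey block (top at 35 mm) with an orange key 45 mm in front of the origin; a low grey ring 40 mm behind the origin with a dark mat is the cup seat, at 16 mm. The four stands are alike and change places.
- key_white_top (a point): centre of the top face of the round orange start key (black centre), 36 mm across, of the timer that carries the white-capped cup. It is 54 mm above the worktop at joint value 0 and 44 mm at 0.010; pushed on, its sprung cap yields 6 mm more, to 38 mm. A cup stands 85 mm behind its key, centre to centre; its cap's top is 88 mm above the worktop.
- key_white (a joint): how far the key of the timer with the white-capped cup is down, in m: 0 to 0.0015 at the start, 0.010 at the stop. About 3 N moves it straight down and it stays where it is left. Past the stop the cap yields on a spring (4 N, rising to 10 N over 6 mm) and comes back. It counts as started beyond 0.006; more than 25 N on it is too hard.
- timer_red: timer stand that carries the red-capped cup: a white slab 160 x 76 x 16 mm, fixed to the worktop; origin under its centre, its -x end towards the robot, turned up to 0.25 rad. In front a grey block (top at 35 mm) with an orange key 45 mm in front of the origin; a low grey ring 40 mm behind the origin with a dark mat is the cup seat, at 16 mm. The four stands are alike and change places.
- key_red_top (a point): centre of the top face of the round orange start key (black centre), 36 mm across, of the timer that carries the red-capped cup. It is 54 mm above the worktop at joint value 0 and 44 mm at 0.010; pushed on, its sprung cap yields 6 mm more, to 38 mm. A cup stands 85 mm behind its key, centre to centre; its cap's top is 88 mm above the worktop.
- key_red (a joint): how far the key of the timer with the red-capped cup is down, in m: 0 to 0.0015 at the start, 0.010 at the stop. About 3 N moves it straight down and it stays where it is left. Past the stop the cap yields on a spring (4 N, rising to 10 N over 6 mm) and comes back. It counts as started beyond 0.006; more than 25 N on it is too hard.
- timer_blue: timer stand that carries the blue-capped cup: a white slab 160 x 76 x 16 mm, fixed to the worktop; origin under its centre, its -x end towards the robot, turned up to 0.25 rad. In front a grey block (top at 35 mm) with an orange key 45 mm in front of the origin; a low grey ring 40 mm behind the origin with a dark mat is the cup seat, at 16 mm. The four stands are alike and change places.
- key_blue_top (a point): centre of the top face of the round orange start key (black centre), 36 mm across, of the timer that carries the blue-capped cup. It is 54 mm above the worktop at joint value 0 and 44 mm at 0.010; pushed on, its sprung cap yields 6 mm more, to 38 mm. A cup stands 85 mm behind its key, centre to centre; its cap's top is 88 mm above the worktop.
- key_blue (a joint): how far the key of the timer with the blue-capped cup is down, in m: 0 to 0.0015 at the start, 0.010 at the stop. About 3 N moves it straight down and it stays where it is left. Past the stop the cap yields on a spring (4 N, rising to 10 N over 6 mm) and comes back. It counts as started beyond 0.006; more than 25 N on it is too hard.
- timer_spare: timer stand that carries no cup (the spare): a white slab 160 x 76 x 16 mm, fixed to the worktop; origin under its centre, its -x end towards the robot, turned up to 0.25 rad. In front a grey block (top at 35 mm) with an orange key 45 mm in front of the origin; a low grey ring 40 mm behind the origin with a dark mat is the cup seat, at 16 mm. The four stands are alike and change places.
- key_spare_top (a point): centre of the top face of the round orange start key (black centre), 36 mm across, of the timer that carries no cup (the spare). It is 54 mm above the worktop at joint value 0 and 44 mm at 0.010; pushed on, its sprung cap yields 6 mm more, to 38 mm. A cup stands 85 mm behind its key, centre to centre; its cap's top is 88 mm above the worktop.
- key_spare (a joint): how far the key of the timer with no cup (the spare) is down, in m: 0 to 0.0015 at the start, 0.010 at the stop. About 3 N moves it straight down and it stays where it is left. Past the stop the cap yields on a spring (4 N, rising to 10 N over 6 mm) and comes back. It counts as started beyond 0.006; more than 25 N on it is too hard.
- cup_white: loose plastic sample cup with a white screw cap, 58 mm across, 72 mm high, 0.12 kg, standing in the ring of its timer stand; origin at the centre of its underside, z up. Not to be lifted or moved.
- cup_red: loose plastic sample cup with a red screw cap, 58 mm across, 72 mm high, 0.12 kg, standing in the ring of its timer stand; origin at the centre of its underside, z up. Not to be lifted or moved.
- cup_blue: loose plastic sample cup with a blue screw cap, 58 mm across, 72 mm high, 0.12 kg, standing in the ring of its timer stand; origin at the centre of its underside, z up. Not to be lifted or moved.
- petri: loose petri dish with cream filling, 95 mm across, 16 mm high; origin under its centre. Bystander.
- tape: loose roll of tan tape lying flat, 100 mm across, 25 mm high; origin under its centre. Bystander.
- tweezers: loose steel tweezers lying flat, 144 mm long along its y, 9 mm high; origin under its centre. Bystander.
- sample_tin: loose whitish lidded sample pot, 76 mm across, 52 mm high; origin under its centre. Bystander.
There are look-alikes about, which are no part of the job. What is shaped like the timer_blue but yellow is not meant.

How it is judged:
On the way, in this order (a step that is already met when the one before it is completed fails the run):
1. the key of the white-capped cup's timer is down by more than 6 mm (value of joint key_white above 0.006 m), for 0.1 s.
2. the key of the red-capped cup's timer is down by more than 6 mm (value of joint key_red above 0.006 m), for 0.1 s.
3. the key of the blue-capped cup's timer is down by more than 6 mm (value of joint key_blue above 0.006 m), for 0.1 s.
At the end, for the whole second after the job is handed in: The keys of the timers with the white-, red- and blue-capped cups are each down by more than 6 mm of their 10 mm, the spare's by less than 3 mm; the cups stand still and upright (0.2 rad) within 15 mm of where they stood, the loose bystanders within 20 mm (value of joint each of key_white, key_red, key_blue above 0.006 m and value of joint key_spare below 0.003 m and distance of each of cup_white, cup_red, cup_blue from where it was at the start of the episode below 0.015 m and angle between each of cup_white, cup_red, cup_blue's own z axis and vertical below 0.2 rad and linear speed of each of cup_white, cup_red, cup_blue below 0.02 m/s and distance of each of petri, tape, tweezers, sample_tin from where it was at the start of the episode below 0.02 m); the robot touches nothing.
It fails at once if a key goes down more than 3 mm before its turn (red before white is started at 6 mm, blue before white and red are) ((value of joint any of key_red, key_blue above 0.003 m and value of joint key_white below 0.006 m) or (value of joint key_blue above 0.003 m and value of joint key_red below 0.006 m)).
It fails at once if the spare timer's key goes down more than 3 mm (value of joint key_spare above 0.003 m).
It fails at once if the robot presses on a key or timer with more than 25 N (contact force between any of the arm, the fingers and timer_white above 25 N or contact force between any of the arm, the fingers and timer_red above 25 N or contact force between any of the arm, the fingers and timer_blue above 25 N or contact force between any of the arm, the fingers and timer_spare above 25 N).
It fails at once if a cup is shifted or lifted by more than 15 mm or tipped by more than 0.2 rad (distance of any of cup_white, cup_red, cup_blue from where it was at the start of the episode above 0.015 m or angle between any of cup_white, cup_red, cup_blue's own z axis and vertical above 0.2 rad).
It fails at once if the petri dish, tape, tweezers or sample pot is moved more than 20 mm (distance of any of petri, tape, tweezers, sample_tin from where it was at the start of the episode above 0.02 m).
It also fails if it takes over 48 s, if anything falls off the work surface, if the arm or the gripper's body presses on something with over 40 N, if the wrist force passes 120 N, or if a joint passes its speed limit or range.

ROBOT

A 6-joint arm with a two-finger parallel gripper is mounted at the origin on a cart in front of the work surface, level with it; the furniture and walls round the work are solid. World frame = base frame: x ahead of the robot, y to its left, z up, the work surface at z = 0. Lengths are in m, angles in rad, forces in N, time in s.
With the tool pointing down it reaches from about 0.375 to 0.975 m from the base axis. Payload 3.8 kg.
Tool frame: the origin (TCP) lies midway between the tips of the shut fingers; the grasp point (between the pads) lies 19 mm behind it (arm.hold_point_z is the z of the grasp point in the tool frame, in m); z points along the fingers, y is the direction in which the jaws open and shut (so a half turn about z gives the same grasp; the last joint's range is limited). The gripper opens to 85 mm and grips with 20 to 120 N. Pads are 22 mm wide; open, the fingers measure 114 mm over their backs; the gripper's body (76 mm by 85 mm) begins 54 mm behind the grasp point. The pads swing forward as they close: fully open they stand 13 mm farther back than shut.
Start: joints at [-1.366, 0.264, 1.604, -0, 1.274, -0.037], TCP at [0.162, -0.655, 0.231] pointing down, gripper open.
Joint ranges: [-2.63, 2.63], [-0.94, 2.18], [0.31, 2.57], [-1.31, 4.45], [0, 2.66], [-2.55, 2.55]. Speed limits (rad/s): [2.57, 2.57, 3.14, 3.14, 3.14, 3.14].

INTERFACE

Orientations are given as a unit quaternion [x, y, z, w].
In Python, from cell import readout, vision, job, arm gives the robot as it stands.
- The arm moves only by the tool step_arm, never from a script. Its argument "steps" is a list of rows, each an object with "translation": the shift along the tool's x, y, z in cm, a list of three; "twist": the turn, a rotation vector about the tool's x, y, z in rad, a list of three; "jaw": the finger opening in cm, from 0 to 8.54. In form: [{"translation": [dx, dy, dz], "twist": [rx, ry, rz], "jaw": jaw}, ...]. A call has exactly 8 rows; each row shifts and turns the commanded pose from where the row before left it, along the tool's axes as they then stand; what a row does not reach is not made up. A row lasts 1/10 s, in which the tool goes at most 50 mm and 8.59 degrees, less where a joint would pass 70% of its speed; a pose out of reach is approached as far as the arm can. A call with a gripper value outside its range is refused whole. The fingers move at their own pace and stop on an object; the grip force is fixed at half the most. Time passes only in rows, so rows that do not move let the fingers close, or fill a call up. It gives the time, the measured TCP pose, the force and the opening at its end, in the units of the state.
- readout.state(): the state, without advancing time (a new reading comes with each control period).
- vision.capture(name): name is "scene" or "top" or "wrist"; returns a dict with "frame" (420x560x3 uint8, red, green, blue), "mtx" (3x3 intrinsics, pixels), "D" ([k1, k2, p1, p2, k3] as OpenCV has them; the pictures are not rectified), "camera_from_world" (4x4, takes a point from world to camera coordinates). Camera axes: x right, y down, z forward; pixel columns grow to the right and rows downward; lengths in m; the calibration is good to about 2 mm. A picture is of the moment at which its call begins. There is no depth.
- job.close_job(): hands the job in, once; it reports no verdict.
The state is a dict: "clock": time; "joint_positions": joint angles; "dq": joint speeds; "joint_torque": joint torques, N m; "eef_pos": TCP position; "tool_rot": TCP orientation; "ft_force": force on the tool from outside, world axes, zero at the start; "torque": the same for the moment, N m; "gripper_width": opening from 0.0 (shut) to 1.0 (fully open).
Only numpy, scipy, OpenCV 4.12 (cv2) and the standard library are available. Lean on these libraries where they do the work, as an engineer would, in place of code of your own. Each camera call takes 0.05 s, during which the arm holds its last target.

## Working session

There is one attempt and no reset: what is moved stays moved. The work goes in short steps, Python scripts to look and compute and a tool call to move; the robot and the scene stay as the last step left them, time stands still between calls to the robot, and variables do not carry over. Pictures are saved under pics/ and viewed, and the job is handed in when it is done.

Besides the shell and the picture viewer there is one more tool, called after "Call:" by a JSON object that holds its "api" and its "payload". step_arm: Moves the arm, as the interface text tells. Its arguments: {"type":"object","properties":{"steps":{"type":"array"}},"required":["steps"]}

```bash
mkdir -p pics
python3 - <<'E'
from cell import readout, vision
import cv2
print(readout.state())
for n in ["scene","top"]:
    c=vision.capture(n); cv2.imwrite(f"pics/{n}0.png",c["frame"][:,:,::-1]); print(n,c["mtx"],c["D"],c["camera_from_world"])
E
```

```text
{'clock': 0.0, 'joint_positions': array([-1.36592047e+00,  2.64715465e-01,  1.60542123e+00, -1.14419851e-05,
        1.27367349e+00, -3.69037795e-02]), 'dq': array([ 0.001396  ,  0.00141386, -0.00094964, -0.00085949,  0.00064143,
        0.00104037]), 'joint_torque': array([-9.43124105e-04, -5.15118134e+01, -3.67311215e+01, -1.78331743e-04,
        1.29240294e-02, -1.74841500e-05]), 'eef_pos': array([ 0.16145613, -0.65463824,  0.22996191]), 'tool_rot': array([ 9.92700908e-01,  1.20597175e-01, -9.84606602e-05, -1.10439973e-03]), 'ft_force': array([ 0.15439296, -0.26851054,  0.67184832]), 'torque': array([ 4.77725653e-05, -5.46403955e-02,  1.11397417e-02]), 'gripper_width': 1.003084550417226}
scene [[471.1842778    0.         280.95198385]
 [  0.         471.1842778  212.06735295]
 [  0.           0.           1.        ]] [-0.00045761  0.          0.          0.          0.        ] [[-0.55467932 -0.8317154   0.02409037  0.28082688]
 [-0.51195386  0.31831745 -0.79785791  0.29414869]
 [ 0.65592233 -0.45488844 -0.60236402  1.3119587 ]
 [ 0.          0.          0.          1.        ]]
top [[491.1342974    0.         285.92361717]
 [  0.         491.1342974  215.0730567 ]
 [  0.           0.           1.        ]] [-0.10351531  0.          0.          0.          0.        ] [[-0.01010831 -0.99988664 -0.01115912  0.02257209]
 [-0.99868957  0.01065485 -0.0500562   0.52881306]
 [ 0.05016942  0.01063852 -0.99868406  1.65182347]
 [ 0.          0.          0.          1.        ]]
```

View pics/scene0.png

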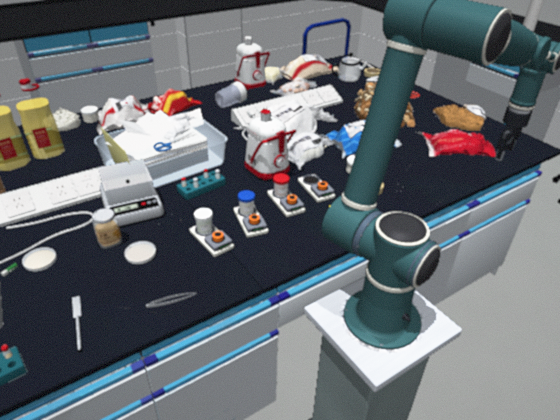

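View pics/top0.png

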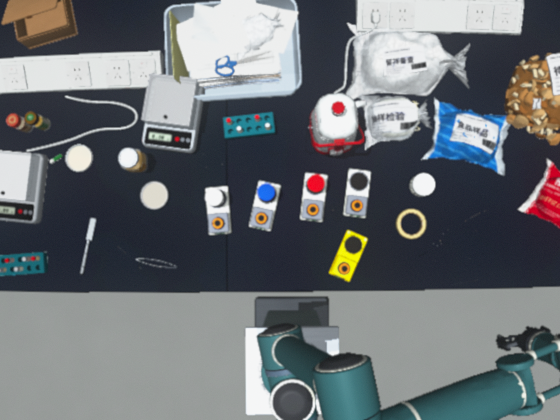

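The top view shows four white stands. From left to right they carry the white cup (key about 218,223), the blue cup (262,218), the red cup (312,210), and no cup (354,208, dark mat only), which is the spare. The yellow one at (347,256) is the look-alike and isn't meant. Next I'll measure the keys and confirm this in an enlarged crop.

```bash
cat > h.py <<'E'
import numpy as np, cv2
def ray(c,uv,z):
    p=cv2.undistortPoints(np.array([[uv]],float),c["mtx"],np.array(c["D"],float)).ravel()
    M=np.array(c["camera_from_world"]);R=M[:3,:3];t=M[:3,3]
    o=-R.T@t;d=R.T@np.array([p[0],p[1],1]);return o+d*(z-o[2])/d[2]
def proj(c,P):
    M=np.array(c["camera_from_world"])
    return cv2.projectPoints(np.array([P],float),cv2.Rodrigues(M[:3,:3])[0],M[:3,3],c["mtx"],np.array(c["D"],float))[0].ravel()
def keys(c,lo=(5,120,120),hi=(20,255,255)):
    h=cv2.cvtColor(c["frame"],cv2.COLOR_RGB2HSV)
    m=cv2.inRange(h,lo,hi)
    out=[]
    for k in cv2.findContours(m,cv2.RETR_EXTERNAL,cv2.CHAIN_APPROX_NONE)[0]:
        if cv2.contourArea(k)>30:
            e=cv2.fitEllipse(cv2.convexHull(k)) ; out.append((e[0],e[1],cv2.contourArea(k)))
    return out
E
python3 - <<'E'
from cell import vision
from h import *
for n in ["top","scene"]:
    c=vision.capture(n)
    for e in keys(c): print(n,np.round(e[0],1),np.round(e[1],1),e[2],np.round(ray(c,e[0],.053),4))
    f=c["frame"]
    r=f[165:285,190:390] if n=="top" else f[165:260,180:345]
    cv2.imwrite(f"pics/crop_{n}.png",cv2.resize(r,None,fx=4,fy=4,interpolation=cv2.INTER_CUBIC)[:,:,::-1])
E
```

```text
top [343.7 267.9] [10.4 10.7] 79.0 [ 0.3506 -0.1721  0.053 ]
top [217.6 222.9] [10.5 10.8] 79.5 [0.5035 0.2436 0.053 ]
top [260.9 217.8] [10.5 10.6] 79.5 [0.5189 0.0996 0.053 ]
top [312.3 209.2] [10.5 10.9] 81.5 [ 0.5455 -0.0709  0.053 ]
top [356.5 205.1] [10.7 11.1] 85.0 [ 0.5575 -0.2176  0.053 ]
top [554.7 138.7] [ 8.9 14. ] 68.5 [ 0.7801 -0.9106  0.053 ]
top [ 11.7 119.4] [9.2 9.9] 62.0 [0.8728 0.9737 0.053 ]
top [511.1 116.9] [6.5 8.4] 36.5 [ 0.8549 -0.757   0.053 ]
top [550.9 113.9] [19.9 34.7] 289.0 [ 0.8671 -0.9019  0.053 ]
top [529.2  92.7] [44.6 53. ] 736.0 [ 0.9409 -0.8273  0.053 ]
top [532.9  70.4] [19.6 31. ] 65.0 [ 1.0212 -0.8463  0.053 ]
top [34.9 14.8] [41.3 66.2] 1475.5 [1.2542 0.9077 0.053 ]
scene [217.3 235.3] [11.  12.1] 77.5 [0.5019 0.2475 0.053 ]
scene [253.7 218.7] [10.  10.5] 73.0 [0.5145 0.1052 0.053 ]
scene [291.6 198.4] [ 9.5 10.5] 67.0 [ 0.5438 -0.0687  0.053 ]
scene [322.1 184.9] [ 8.7 10.1] 58.0 [ 0.5553 -0.2141  0.053 ]
scene [411.2 122.5] [7.5 8.5] 30.5 [ 0.75   -0.8836  0.053 ]
scene [458.7 117.2] [21.3 50.7] 681.5 [ 0.6725 -1.1217  0.053 ]
scene [364.5 105.8] [ 8.8 19.2] 57.5 [ 0.9991 -0.8191  0.053 ]
scene [176.6 102.9] [22.4 29.8] 200.5 [ 1.4942 -0.0495  0.053 ]
```

View pics/crop_top.png

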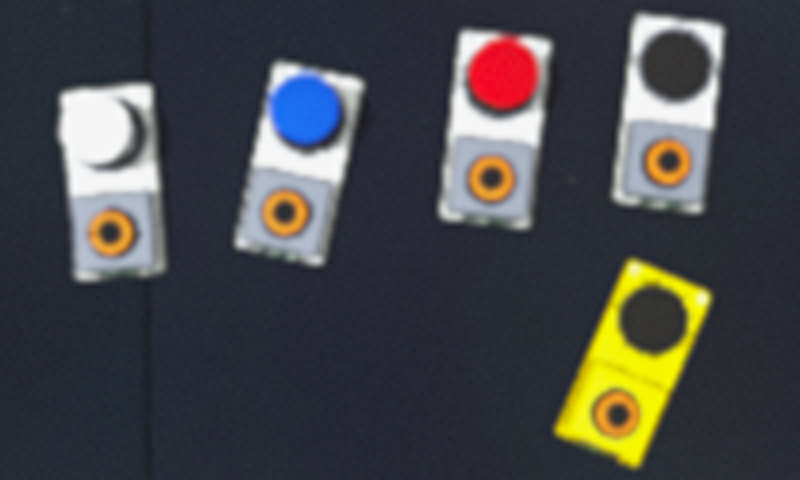

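View pics/crop_scene.png

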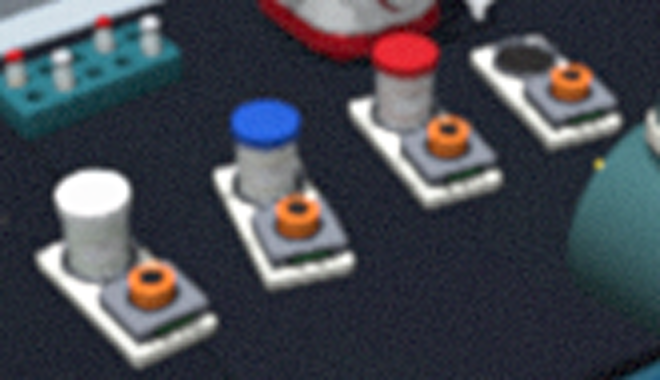

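The crops confirm it: the white, red and blue cups each stand on their own stand, and the spare's seat is empty. The order is white (0.5035, 0.2436), then red (0.5455, -0.0709), then blue (0.5189, 0.0996). I'll shut the fingers and start moving towards white at a safe height.

Call:
{"api": "step_arm", "payload": {"steps": [{"translation": [3.3,-2.1,0.2],"twist": [0,0,0],"jaw": 0},{"translation": [3.3,-2.1,0.2],"twist": [0,0,0],"jaw": 0},{"translation": [3.3,-2.1,0.2],"twist": [0,0,0],"jaw": 0},{"translation": [3.3,-2.1,0.2],"twist": [0,0,0],"jaw": 0},{"translation": [3.3,-2.1,0.2],"twist": [0,0,0],"jaw": 0},{"translation": [3.3,-2.1,0.2],"twist": [0,0,0],"jaw": 0},{"translation": [3.3,-2.1,0.2],"twist": [0,0,0],"jaw": 0},{"translation": [3.3,-2.1,0.2],"twist": [0,0,0],"jaw": 0}]}}

```text
clock: 1.0
eef_pos: [0.3785, -0.4276, 0.2151]
tool_rot: [0.993, 0.121, -0.0, -0.0]
ft_force: [0.3, -0.9, 0.4]
gripper_width: 0.002
```

```bash
cat >> h.py <<'E'
def togo(T):
    from cell import readout
    from scipy.spatial.transform import Rotation as Ro
    s=readout.state();R=Ro.from_quat(s["tool_rot"])
    print("t",round(s["clock"],2),"tcp",np.round(s["eef_pos"],4),"F",np.round(s["ft_force"],1),"w",round(s["gripper_width"],3),"q",np.round(s["tool_rot"],3))
    print("togo cm",np.round(R.inv().apply(np.array(T)-s["eef_pos"])*100,2))
E
python3 -c "
from h import *;togo([.5035,.2436,.13])"
```

```text
t 1.0 tcp [ 0.3785 -0.4276  0.2151] F [ 0.3 -0.9  0.4] w 0.002 q [ 0.993  0.121 -0.    -0.   ]
togo cm [ 28.2  -62.18   8.51]
```

Call:
{"api": "step_arm", "payload": {"steps": [{"translation": [1.8,-4,0.3],"twist": [0,0,0],"jaw": 0},{"translation": [1.8,-4,0.3],"twist": [0,0,0],"jaw": 0},{"translation": [1.8,-4,0.3],"twist": [0,0,0],"jaw": 0},{"translation": [1.8,-4,0.3],"twist": [0,0,0],"jaw": 0},{"translation": [1.8,-4,0.3],"twist": [0,0,0],"jaw": 0},{"translation": [1.8,-4,0.3],"twist": [0,0,0],"jaw": 0},{"translation": [1.8,-4,0.3],"twist": [0,0,0],"jaw": 0},{"translation": [1.8,-4,0.3],"twist": [0,0,0],"jaw": 0}]}}

```text
clock: 1.8
eef_pos: [0.4408, -0.0821, 0.1913]
tool_rot: [0.993, 0.12, 0.0, 0.0]
ft_force: [0.7, -0.3, -0.4]
gripper_width: -0.003
```

Call:
{"api": "step_arm", "payload": {"steps": [{"translation": [2,-4.3,0.5],"twist": [0,0,0],"jaw": 0},{"translation": [2,-4.3,0.5],"twist": [0,0,0],"jaw": 0},{"translation": [2,-4.3,0.5],"twist": [0,0,0],"jaw": 0},{"translation": [2,-4.3,0.5],"twist": [0,0,0],"jaw": 0},{"translation": [2,-4.3,0.5],"twist": [0,0,0],"jaw": 0},{"translation": [2,-4.3,0.5],"twist": [0,0,0],"jaw": 0},{"translation": [1.8,-4.3,0.5],"twist": [0,0,0],"jaw": 0},{"translation": [0,0,0],"twist": [0,0,0],"jaw": 0}]}}

```text
clock: 2.6
eef_pos: [0.5029, 0.2463, 0.1556]
tool_rot: [0.992, 0.123, 0.0, -0.001]
ft_force: [-0.6, -0.9, 0.3]
gripper_width: 0.0
```

Run:
```python
from h import *
from cell import vision
togo([.5035,.2436,.13])
c=vision.capture("wrist"); cv2.imwrite("pics/wrist1.png",c["frame"][:,:,::-1])
for e in keys(c): print(np.round(e[0],1),np.round(e[1],1),e[2],np.round(ray(c,e[0],.053),4))
t=vision.capture("top"); cv2.imwrite("pics/top1.png",cv2.resize(t["frame"][130:290,170:400],None,fx=3,fy=3)[:,:,::-1])
for e in keys(t): 
  if e[2]<100:print(np.round(e[0],1),np.round(ray(t,e[0],.053),4))
```

```text
t 2.6 tcp [0.5029 0.2463 0.1556] F [-0.6 -0.9  0.3] w 0.0 q [ 0.992  0.123  0.    -0.001]
togo cm [-0.01  0.29  2.56]
[443.5 229.6] [33.4 39.6] 1002.5 [0.5198 0.0983 0.053 ]
[284.9 206.9] [38.3 39.8] 1150.5 [0.5054 0.2445 0.053 ]
[343.7 268. ] [ 0.3504 -0.1719  0.053 ]
[260.8 217.7] [0.5193 0.1    0.053 ]
[312.3 209.2] [ 0.5455 -0.0709  0.053 ]
[356.5 205.1] [ 0.5575 -0.2176  0.053 ]
[554.5 138.7] [ 0.7803 -0.9098  0.053 ]
[ 11.8 119.4] [0.8728 0.9734 0.053 ]
[511. 117.] [ 0.8546 -0.7565  0.053 ]
[543.6  66.5] [ 1.0362 -0.8868  0.053 ]
```

View pics/wrist1.png

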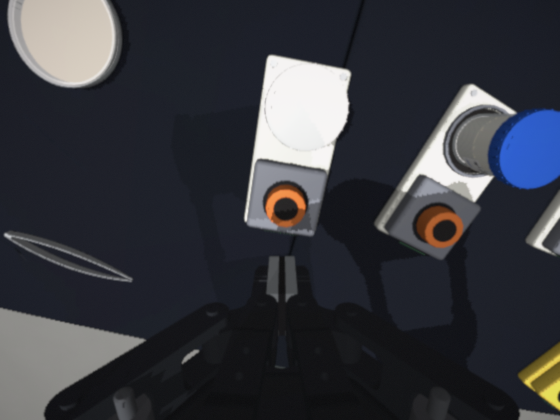

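The wrist view shows the white stand's key at (285,207), with the shut fingertips at (283,258) and the cup clear behind them. The top and wrist cameras agree to within 2 mm on (0.5045, 0.244). Descending to just above the key.

Call:
{"api": "step_arm", "payload": {"steps": [{"translation": [0.1,0.2,2],"twist": [0,0,0],"jaw": 0},{"translation": [0,0,2],"twist": [0,0,0],"jaw": 0},{"translation": [0,0,2],"twist": [0,0,0],"jaw": 0},{"translation": [0,0,1.5],"twist": [0,0,0],"jaw": 0},{"translation": [0,0,1],"twist": [0,0,0],"jaw": 0},{"translation": [0,0,0.5],"twist": [0,0,0],"jaw": 0},{"translation": [0,0,0],"twist": [0,0,0],"jaw": 0},{"translation": [0,0,0],"twist": [0,0,0],"jaw": 0}]}}

```text
clock: 3.5
eef_pos: [0.5049, 0.2398, 0.067]
tool_rot: [0.993, 0.121, 0.001, -0.0]
ft_force: [-0.7, -0.1, -0.2]
gripper_width: -0.0
```

Run:
```python
from h import *
from cell import vision
togo([.5045,.244,.042])
c=vision.capture("wrist"); cv2.imwrite("pics/wrist2.png",c["frame"][:,:,::-1])
```

```text
t 3.5 tcp [0.5049 0.2398 0.067 ] F [-0.7 -0.1 -0.2] w -0.0 q [ 0.993  0.121  0.001 -0.   ]
togo cm [ 0.06 -0.41  2.5 ]
```

View pics/wrist2.png

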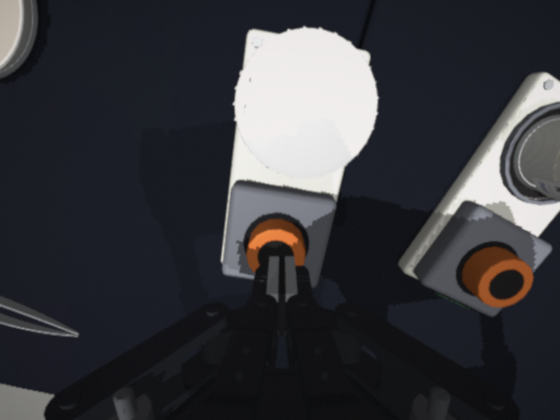

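The fingertips are over the white key at (275,245). A small lateral correction, then pressing gently.

Call:
{"api": "step_arm", "payload": {"steps": [{"translation": [0.1,-0.3,0.4],"twist": [0,0,0],"jaw": 0},{"translation": [0,0,0.4],"twist": [0,0,0],"jaw": 0},{"translation": [0,0,0.3],"twist": [0,0,0],"jaw": 0},{"translation": [0,0,0.3],"twist": [0,0,0],"jaw": 0},{"translation": [0,0,0.3],"twist": [0,0,0],"jaw": 0},{"translation": [0,0,0.3],"twist": [0,0,0],"jaw": 0},{"translation": [0,0,0.1],"twist": [0,0,0],"jaw": 0},{"translation": [0,0,0],"twist": [0,0,0],"jaw": 0}]}}

```text
clock: 4.35
eef_pos: [0.5045, 0.2428, 0.045]
tool_rot: [0.993, 0.121, -0.0, 0.0]
ft_force: [-0.0, 0.2, 0.1]
gripper_width: 0.003
```

Run:
```python
from h import *
for i in range(3): togo([.5045,.244,.042])
```

```text
t 4.35 tcp [0.5045 0.2428 0.045 ] F [-0.   0.2  0.1] w 0.003 q [ 0.993  0.121 -0.     0.   ]
togo cm [ 0.03 -0.11  0.3 ]
t 4.35 tcp [0.5045 0.2428 0.045 ] F [-0.   0.2  0.1] w 0.003 q [ 0.993  0.121 -0.     0.   ]
togo cm [ 0.03 -0.11  0.3 ]
t 4.35 tcp [0.5045 0.2428 0.045 ] F [-0.   0.2  0.1] w 0.003 q [ 0.993  0.121 -0.     0.   ]
togo cm [ 0.03 -0.11  0.3 ]
```

Call:
{"api": "step_arm", "payload": {"steps": [{"translation": [0,0,0.1],"twist": [0,0,0],"jaw": 0},{"translation": [0,0,0.1],"twist": [0,0,0],"jaw": 0},{"translation": [0,0,0.1],"twist": [0,0,0],"jaw": 0},{"translation": [0,0,0.1],"twist": [0,0,0],"jaw": 0},{"translation": [0,0,0],"twist": [0,0,0],"jaw": 0},{"translation": [0,0,0],"twist": [0,0,0],"jaw": 0},{"translation": [0,0,0],"twist": [0,0,0],"jaw": 0},{"translation": [0,0,0],"twist": [0,0,0],"jaw": 0}]}}

```text
clock: 5.15
eef_pos: [0.5046, 0.2428, 0.0418]
tool_rot: [0.993, 0.121, 0.0, 0.0]
ft_force: [-1.9, -0.7, 7.0]
gripper_width: 0.002
```

Run:
```python
from h import *
from cell import vision
togo([.5045,.244,.042])
for n in ["scene","wrist"]:
    c=vision.capture(n); f=c["frame"]
    if n=="scene": f=cv2.resize(f[165:260,180:345],None,fx=4,fy=4,interpolation=cv2.INTER_CUBIC)
    cv2.imwrite(f"pics/{n}3.png",f[:,:,::-1])
togo([.5045,.244,.042])
```

```text
t 5.15 tcp [0.5046 0.2428 0.0418] F [-1.9 -0.7  7. ] w 0.002 q [0.993 0.121 0.    0.   ]
togo cm [ 0.02 -0.12 -0.02]
t 5.25 tcp [0.5046 0.2428 0.0418] F [-1.9 -0.7  6.8] w -0.0 q [0.993 0.121 0.    0.   ]
togo cm [ 0.02 -0.12 -0.02]
```

View pics/scene3.png

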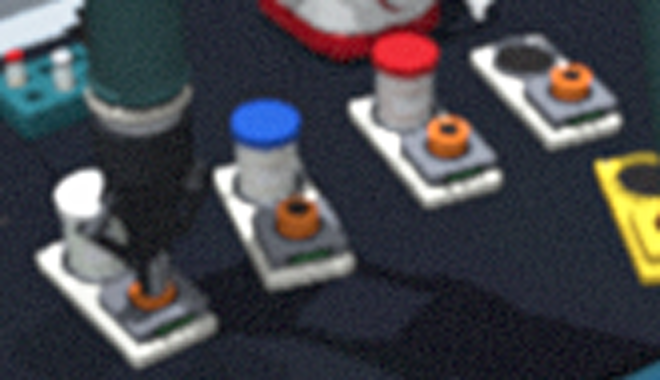

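View pics/wrist3.png

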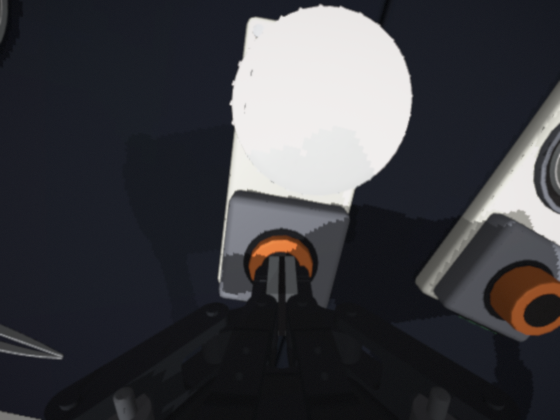

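Both views show the white key pressed close to its housing. The force is 7 N at z = 0.0418, which is past the stop and in the spring range. Lifting, then moving to red.

Call:
{"api": "step_arm", "payload": {"steps": [{"translation": [0,0,-0.5],"twist": [0,0,0],"jaw": 0},{"translation": [0,0,-1.2],"twist": [0,0,0],"jaw": 0},{"translation": [0,0,-2],"twist": [0,0,0],"jaw": 0},{"translation": [0,0,-2],"twist": [0,0,0],"jaw": 0},{"translation": [0,0,-2],"twist": [0,0,0],"jaw": 0},{"translation": [0,0,-2],"twist": [0,0,0],"jaw": 0},{"translation": [0,0,-1],"twist": [0,0,0],"jaw": 0},{"translation": [0,0,0],"twist": [0,0,0],"jaw": 0}]}}

```text
clock: 6.05
eef_pos: [0.5059, 0.2434, 0.1505]
tool_rot: [0.993, 0.121, 0.002, -0.001]
ft_force: [-1.1, -0.8, 0.6]
gripper_width: -0.001
```

Run:
```python
from h import *
from cell import vision
togo([.546,-.071,.15])
c=vision.capture("wrist"); cv2.imwrite("pics/wrist4.png",c["frame"][:,:,::-1])
for e in keys(c): print(np.round(e[0],1),np.round(e[1],1),np.round(ray(c,e[0],.044),4))
```

```text
t 6.05 tcp [0.5059 0.2434 0.1505] F [-1.1 -0.8  0.6] w -0.001 q [ 0.993  0.121  0.002 -0.001]
togo cm [-3.640e+00  3.149e+01  2.000e-02]
[442.  233.6] [33.6 40.4] [0.5173 0.0922 0.044 ]
[280.7 208.5] [37.7 39. ] [0.5051 0.2446 0.044 ]
```

View pics/wrist4.png

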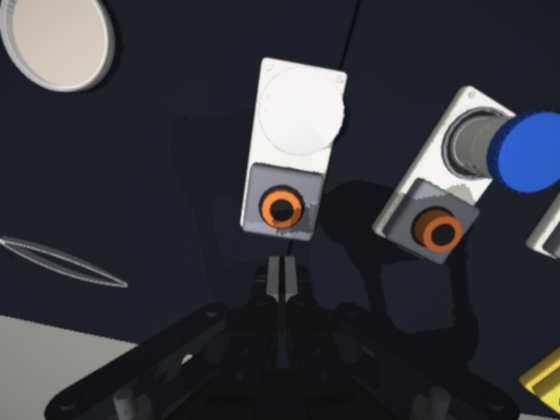

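The white key at (281,208) now shows almost no side wall, so it stayed down, and the cup hasn't moved. Moving over to red.

Call:
{"api": "step_arm", "payload": {"steps": [{"translation": [-0.5,4.5,0],"twist": [0,0,0],"jaw": 0},{"translation": [-0.5,4.5,0],"twist": [0,0,0],"jaw": 0},{"translation": [-0.5,4.5,0],"twist": [0,0,0],"jaw": 0},{"translation": [-0.5,4.5,0],"twist": [0,0,0],"jaw": 0},{"translation": [-0.5,4.5,0],"twist": [0,0,0],"jaw": 0},{"translation": [-0.5,4.5,0],"twist": [0,0,0],"jaw": 0},{"translation": [-0.6,4.5,0],"twist": [0,0,0],"jaw": 0},{"translation": [0,0,0],"twist": [0,0,0],"jaw": 0}]}}

```text
clock: 6.9
eef_pos: [0.5445, -0.0764, 0.1469]
tool_rot: [0.993, 0.118, -0.001, 0.001]
ft_force: [0.3, 0.6, 0.4]
gripper_width: 0.004
```

Run:
```python
from h import *
from cell import vision
togo([.546,-.071,.067])
c=vision.capture("wrist"); cv2.imwrite("pics/wrist5.png",c["frame"][:,:,::-1])
for e in keys(c): print(np.round(e[0],1),np.round(e[1],1),np.round(ray(c,e[0],.053),4))
togo([.546,-.071,.067])
```

```text
t 6.9 tcp [ 0.5445 -0.0764  0.1469] F [0.3 0.6 0.4] w 0.004 q [ 0.993  0.118 -0.001  0.001]
togo cm [ 0.29 -0.5   7.98]
[442. 231.] [39.7 40.8] [ 0.5603 -0.2187  0.053 ]
[278.3 207. ] [41.1 42.7] [ 0.5482 -0.0724  0.053 ]
[ 75.7 192.2] [40.2 44.4] [0.5208 0.0981 0.053 ]
t 6.95 tcp [ 0.5441 -0.074   0.1467] F [-0.  -0.8 -0.5] w 0.001 q [ 0.993  0.118 -0.001 -0.   ]
togo cm [ 0.27 -0.24  7.97]
```

View pics/wrist5.png

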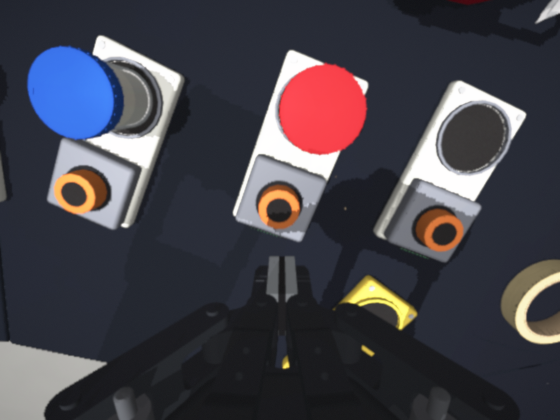

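The wrist view has the red cup's key at (278,207), the spare's key at (442,231) and blue at (76,192). Descending over red.

Call:
{"api": "step_arm", "payload": {"steps": [{"translation": [0.3,-0.2,2],"twist": [0,0,0],"jaw": 0},{"translation": [0,0,2],"twist": [0,0,0],"jaw": 0},{"translation": [0,0,2],"twist": [0,0,0],"jaw": 0},{"translation": [0,0,1.2],"twist": [0,0,0],"jaw": 0},{"translation": [0,0,0.7],"twist": [0,0,0],"jaw": 0},{"translation": [0,0,0],"twist": [0,0,0],"jaw": 0},{"translation": [0,0,0],"twist": [0,0,0],"jaw": 0},{"translation": [0,0,0],"twist": [0,0,0],"jaw": 0}]}}

```text
clock: 7.75
eef_pos: [0.5484, -0.0689, 0.0704]
tool_rot: [0.993, 0.121, 0.001, 0.0]
ft_force: [-0.8, 0.4, -0.5]
gripper_width: -0.003
```

Run:
```python
from h import *
from cell import vision
togo([.5468,-.0715,.042])
c=vision.capture("wrist"); cv2.imwrite("pics/wrist6.png",c["frame"][:,:,::-1])
togo([.5468,-.0715,.042])
```

```text
t 7.75 tcp [ 0.5484 -0.0689  0.0704] F [-0.8  0.4 -0.5] w -0.003 q [0.993 0.121 0.001 0.   ]
togo cm [-0.22  0.21  2.84]
t 7.8 tcp [ 0.5484 -0.069   0.0704] F [0.1 0.2 0.4] w 0.001 q [0.993 0.121 0.001 0.   ]
togo cm [-0.22  0.2   2.84]
```

View pics/wrist6.png

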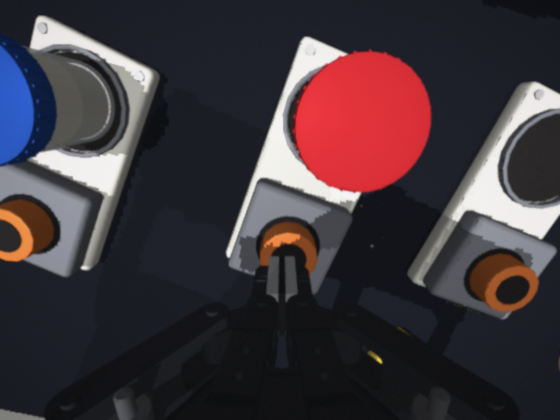

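The fingertips are over the red cup's key at (287,245). Correcting by 2 mm and pressing 2.85 cm down, to z = 0.042.

Call:
{"api": "step_arm", "payload": {"steps": [{"translation": [-0.2,0.2,0.6],"twist": [0,0,0],"jaw": 0},{"translation": [0,0,0.5],"twist": [0,0,0],"jaw": 0},{"translation": [0,0,0.4],"twist": [0,0,0],"jaw": 0},{"translation": [0,0,0.3],"twist": [0,0,0],"jaw": 0},{"translation": [0,0,0.3],"twist": [0,0,0],"jaw": 0},{"translation": [0,0,0.3],"twist": [0,0,0],"jaw": 0},{"translation": [0,0,0.1],"twist": [0,0,0],"jaw": 0},{"translation": [0,0,0],"twist": [0,0,0],"jaw": 0}]}}

```text
clock: 8.6
eef_pos: [0.5459, -0.0714, 0.0441]
tool_rot: [0.993, 0.121, -0.0, -0.0]
ft_force: [-1.1, 0.2, 0.7]
gripper_width: 0.001
```

Call:
{"api": "step_arm", "payload": {"steps": [{"translation": [0,0,0.1],"twist": [0,0,0],"jaw": 0},{"translation": [0,0,0.1],"twist": [0,0,0],"jaw": 0},{"translation": [0,0,0.1],"twist": [0,0,0],"jaw": 0},{"translation": [0,0,0],"twist": [0,0,0],"jaw": 0},{"translation": [0,0,0],"twist": [0,0,0],"jaw": 0},{"translation": [0,0,0],"twist": [0,0,0],"jaw": 0},{"translation": [0,0,0],"twist": [0,0,0],"jaw": 0},{"translation": [0,0,0],"twist": [0,0,0],"jaw": 0}]}}

```text
clock: 9.4
eef_pos: [0.5461, -0.0713, 0.0418]
tool_rot: [0.993, 0.121, 0.0, 0.0]
ft_force: [-3.9, -0.3, 5.7]
gripper_width: 0.0
```

5.7 N at z = 0.0418, so red is at its stop and on the spring. Lifting, checking red, then going to blue.

Call:
{"api": "step_arm", "payload": {"steps": [{"translation": [0,0,-0.5],"twist": [0,0,0],"jaw": 0},{"translation": [0,0,-1.2],"twist": [0,0,0],"jaw": 0},{"translation": [0,0,-2],"twist": [0,0,0],"jaw": 0},{"translation": [0,0,-2],"twist": [0,0,0],"jaw": 0},{"translation": [0,0,-2],"twist": [0,0,0],"jaw": 0},{"translation": [0,0,-2],"twist": [0,0,0],"jaw": 0},{"translation": [0,0,-1],"twist": [0,0,0],"jaw": 0},{"translation": [0,0,0],"twist": [0,0,0],"jaw": 0}]}}

```text
clock: 10.2
eef_pos: [0.5475, -0.0715, 0.1505]
tool_rot: [0.993, 0.121, 0.002, 0.001]
ft_force: [0.2, -0.3, -0.9]
gripper_width: -0.0
```

Run:
```python
from h import *
from cell import vision
togo([.5197,.099,.14])
c=vision.capture("wrist"); cv2.imwrite("pics/wrist7.png",c["frame"][:,:,::-1])
```

```text
t 10.2 tcp [ 0.5475 -0.0715  0.1505] F [ 0.2 -0.3 -0.9] w -0.0 q [0.993 0.121 0.002 0.001]
togo cm [  1.38 -17.22   1.03]
```

View pics/wrist7.png

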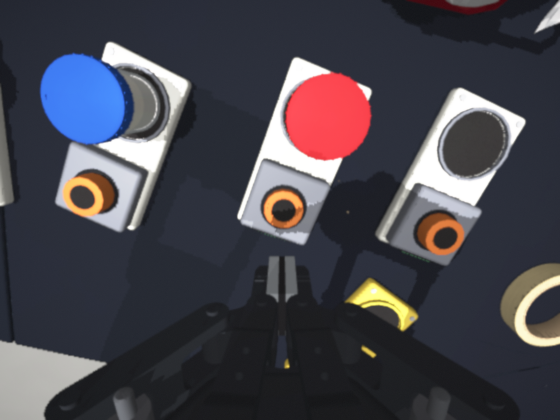

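The red key at (284,207) stayed down, with no side wall visible, while blue and the spare still stand tall. Moving to blue.

Call:
{"api": "step_arm", "payload": {"steps": [{"translation": [0.2,-2.8,0],"twist": [0,0,0],"jaw": 0},{"translation": [0.2,-2.9,0],"twist": [0,0,0],"jaw": 0},{"translation": [0.2,-2.9,0],"twist": [0,0,0],"jaw": 0},{"translation": [0.2,-2.9,0],"twist": [0,0,0],"jaw": 0},{"translation": [0.3,-2.9,0],"twist": [0,0,0],"jaw": 0},{"translation": [0.3,-2.8,0],"twist": [0,0,0],"jaw": 0},{"translation": [0,0,0],"twist": [0,0,0],"jaw": 0},{"translation": [0,0,0],"twist": [0,0,0],"jaw": 0}]}}

```text
clock: 11.05
eef_pos: [0.5174, 0.0993, 0.1469]
tool_rot: [0.993, 0.121, -0.001, 0.0]
ft_force: [0.0, 0.1, 0.6]
gripper_width: -0.0
```

Run:
```python
from h import *
from cell import vision
togo([.5197,.099,.067])
c=vision.capture("wrist"); cv2.imwrite("pics/wrist8.png",c["frame"][:,:,::-1])
for e in keys(c): print(np.round(e[0],1),np.round(e[1],1),np.round(ray(c,e[0],.053),4))
togo([.5197,.099,.067])
```

```text
t 11.05 tcp [0.5174 0.0993 0.1469] F [0.  0.1 0.6] w -0.0 q [ 0.993  0.121 -0.001  0.   ]
togo cm [0.24 0.08 7.99]
[472.8 222.2] [32.4 40. ] [ 0.5486 -0.0661  0.053 ]
[282.9 208.4] [38.4 41. ] [0.5207 0.0993 0.053 ]
[117.3 183.8] [36.2 43.8] [0.5083 0.2393 0.053 ]
t 11.1 tcp [0.5177 0.0987 0.1471] F [ 0.6 -0.5 -0.1] w 0.001 q [ 0.993  0.121 -0.001  0.   ]
togo cm [0.22 0.02 8.01]
```

View pics/wrist8.png

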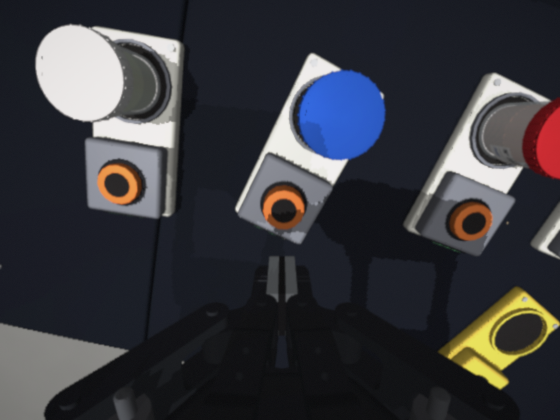

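The blue cup's key is at (283,208), and the white (117,184) and red (473,222) keys are visibly low. Descending.

Call:
{"api": "step_arm", "payload": {"steps": [{"translation": [0.2,0,2],"twist": [0,0,0],"jaw": 0},{"translation": [0,0,2],"twist": [0,0,0],"jaw": 0},{"translation": [0,0,2],"twist": [0,0,0],"jaw": 0},{"translation": [0,0,1.2],"twist": [0,0,0],"jaw": 0},{"translation": [0,0,0.7],"twist": [0,0,0],"jaw": 0},{"translation": [0,0,0],"twist": [0,0,0],"jaw": 0},{"translation": [0,0,0],"twist": [0,0,0],"jaw": 0},{"translation": [0,0,0],"twist": [0,0,0],"jaw": 0}]}}

```text
clock: 11.9
eef_pos: [0.5213, 0.0995, 0.0704]
tool_rot: [0.993, 0.121, 0.001, -0.0]
ft_force: [-0.1, 0.4, -0.2]
gripper_width: 0.005
```

Run:
```python
from h import *
from cell import vision
togo([.52,.099,.042])
```

```text
t 11.9 tcp [0.5213 0.0995 0.0704] F [-0.1  0.4 -0.2] w 0.005 q [ 0.993  0.121  0.001 -0.   ]
togo cm [-0.15  0.02  2.84]
```

Call:
{"api": "step_arm", "payload": {"steps": [{"translation": [-0.1,0,0.6],"twist": [0,0,0],"jaw": 0},{"translation": [0,0,0.5],"twist": [0,0,0],"jaw": 0},{"translation": [0,0,0.4],"twist": [0,0,0],"jaw": 0},{"translation": [0,0,0.3],"twist": [0,0,0],"jaw": 0},{"translation": [0,0,0.3],"twist": [0,0,0],"jaw": 0},{"translation": [0,0,0.3],"twist": [0,0,0],"jaw": 0},{"translation": [0,0,0.1],"twist": [0,0,0],"jaw": 0},{"translation": [0,0,0],"twist": [0,0,0],"jaw": 0}]}}

```text
clock: 12.7
eef_pos: [0.5193, 0.0993, 0.0441]
tool_rot: [0.993, 0.121, -0.0, -0.0]
ft_force: [0.3, 0.5, 0.6]
gripper_width: 0.004
```

Call:
{"api": "step_arm", "payload": {"steps": [{"translation": [0,0,0.1],"twist": [0,0,0],"jaw": 0},{"translation": [0,0,0.1],"twist": [0,0,0],"jaw": 0},{"translation": [0,0,0.1],"twist": [0,0,0],"jaw": 0},{"translation": [0,0,0],"twist": [0,0,0],"jaw": 0},{"translation": [0,0,0],"twist": [0,0,0],"jaw": 0},{"translation": [0,0,0],"twist": [0,0,0],"jaw": 0},{"translation": [0,0,0],"twist": [0,0,0],"jaw": 0},{"translation": [0,0,0],"twist": [0,0,0],"jaw": 0}]}}

```text
clock: 13.5
eef_pos: [0.5195, 0.0993, 0.0418]
tool_rot: [0.993, 0.121, 0.0, -0.0]
ft_force: [-2.2, -0.1, 5.2]
gripper_width: 0.002
```

Call:
{"api": "step_arm", "payload": {"steps": [{"translation": [0,0,-0.5],"twist": [0,0,0],"jaw": 0},{"translation": [0,0,-1.2],"twist": [0,0,0],"jaw": 0},{"translation": [0,0,-2],"twist": [0,0,0],"jaw": 0},{"translation": [0,0,-2],"twist": [0,0,0],"jaw": 0},{"translation": [0,0,-2],"twist": [0,0,0],"jaw": 0},{"translation": [0,0,-2],"twist": [0,0,0],"jaw": 0},{"translation": [0,0,-1],"twist": [0,0,0],"jaw": 0},{"translation": [0,0,0],"twist": [0,0,0],"jaw": 0}]}}

```text
clock: 14.3
eef_pos: [0.5209, 0.0994, 0.1505]
tool_rot: [0.993, 0.121, 0.002, -0.0]
ft_force: [0.2, -0.8, -0.0]
gripper_width: -0.0
```

Run:
```python
from h import *
from cell import vision
togo([.52,.099,.042])
c=vision.capture("wrist"); cv2.imwrite("pics/wrist9.png",c["frame"][:,:,::-1])
c=vision.capture("scene"); cv2.imwrite("pics/scene9.png",cv2.resize(c["frame"][165:260,180:345],None,fx=4,fy=4,interpolation=cv2.INTER_CUBIC)[:,:,::-1])
```

```text
t 14.3 tcp [0.5209 0.0994 0.1505] F [ 0.2 -0.8 -0. ] w -0.0 q [ 0.993  0.121  0.002 -0.   ]
togo cm [-0.14  0.02 10.85]
```

View pics/wrist9.png

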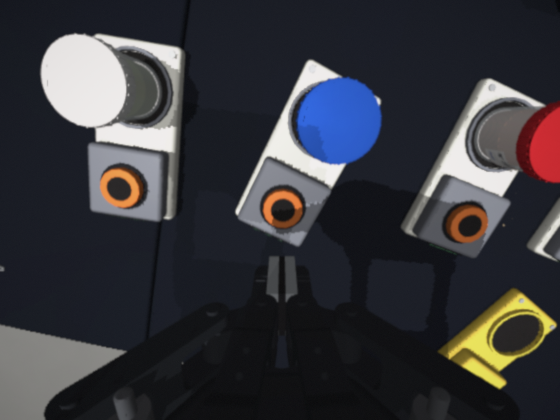

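View pics/scene9.png

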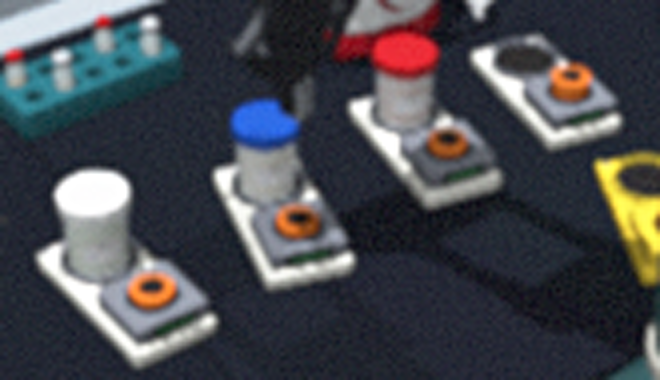

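The scene crop shows the white (152,288), blue (298,219) and red (447,141) keys low and the spare (571,80) still tall. The cups stand where they were and the arm is clear. Handing in.

```bash
python3 -c "
from cell import job
print(job.close_job())"
```

```text
the job is handed in; nothing more can be done
None
```

I pressed the three keys in order with the shut fingertips: white, then red, then blue. The job was handed in after about 14.3 s of the 48 s; it reports no verdict.

- **Force:** each press ended at z ≈ 0.042 m, just past the key's stop. The steady vertical force readings were 7.0 N on white, 5.7 N on red and 5.2 N on blue, well under the 25 N limit. I only read the force at the end of each call, so brief peaks in between were not seen.
- **Final pictures:** the three keys sit low and the spare's key is still up. The three cups stand in place, and the arm was clear at z = 0.15 m with no contact force.
- **Not measured:** I judged key depth from the pictures and forces, since the joint values can't be read. I didn't re-measure the loose bystanders at the end; the arm never went near them at low height.
- **Disagreements:** the cameras differed by 1–3 mm on key positions, and once by about 5 mm in the scene view. Arm position readings wandered 2–4 mm while the arm was still settling. Both were small against the 36 mm keys, and no check failed.

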